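# Load the charging cradles

### The arm

A 6-joint arm with a two-finger parallel gripper is mounted at the origin on the work surface. World frame = base frame: x ahead of the robot, y to its left, z up, the work surface at z = 0. Lengths are in mm, angles in degrees, forces in N, time in s.
With the tool pointing down it reaches from about 350 to 850 mm from the base axis. Payload 8.1 kg.
Tool frame: the origin (TCP) lies midway between the tips of the shut fingers; the grasp point (between the pads) lies 19 mm behind it; z points along the fingers, y is the line along which they close (so a half turn about z gives the same grasp; the last joint's range is limited). The gripper opens to 93 mm and grips with 3 to 60 N. Pads are 15 mm wide; open, the fingers measure 128 mm over their backs; the gripper's body (75 mm by 188 mm) begins 65 mm behind the grasp point.
Start: joints at [-72.387, 7.471, 85.268, -0, 87.261, -4.893], TCP at [229.686, -554.301, 218.635] pointing down, gripper open.
Joint ranges: [-169.43, 169.43], [-51.17, 129.36], [1.28, 143.12], [-76.62, 256.62], [0, 156.53], [-152.29, 152.29]. Speed limits (degrees/s): [136.94, 136.94, 159.86, 180, 180, 180].

### API

Orientations are given as [roll, pitch, yaw] about the fixed x, y, z axes, in that order (R = Rz(yaw) Ry(pitch) Rx(roll)).
In Python, from workcell import * gives the robot as it stands.
- The arm moves only by the shell command python3 -m inch 'ROWS'. ROWS is JSON, a list of rows, each a list of 3 entries, a list of its own where there are three numbers: the shift along the tool's x, y, z in mm, then the turn, a rotation vector about the tool's x, y, z in rad, then the closure, from 0 (fully open) to 1 (shut). A call has 1 to 8 rows; each row is the pose to reach, as a shift and turn from the pose commanded when the call began, along the tool's axes at that moment; what a row does not reach only later rows make up. A row lasts 1/12 s, in which the tool goes at most 41.7 mm and 7.16 degrees, less where a joint would pass 70% of its speed; a pose out of reach is approached as far as the arm can. A call with a gripper value outside its range is refused whole. The fingers move at their own pace and stop on an object; the grip force is fixed at half the most. Time passes only in rows, so rows that repeat a pose let the fingers close. It gives the time, the measured TCP pose, the force, the opening and the grip force at its end, in the units of the state.
- get_state(): the state, without advancing time (a new reading comes with each control period).
- snapshot(name): name is "scene" or "side" or "wrist"; returns the picture (400x640x3 uint8, red, green, blue); there is no depth.
- camera_model(name): a dict with "intrinsics" (3x3 intrinsics, pixels), "pose" (4x4, takes a point from camera to world coordinates); the wrist camera has in their place "tool_from_camera" (4x4, takes a point from camera to tool coordinates, whose origin is the TCP and whose axes are the flange's). Camera axes: x right, y down, z forward; pixel columns grow to the right and rows downward; lengths in mm; the calibration is good to about 2 mm. The wrist camera is an equidistant fisheye: a pixel r from the principal point sees the ray r / f radians off the axis. A picture is of the moment at which its call begins: read the wrist's pose just before it. camera_model takes no time and is no camera call.
- finish_job(): hands the job in; it is judged then, once.
The state is a dict: "t": time; "qpos": joint angles; "joint_vel": joint speeds; "tau": joint torques, N m; "eef_pos": TCP position; "tcp_rot": TCP orientation; "wrist_force": force on the tool from outside, world axes, zero at the start; "wrist_torque": the same for the moment, N m; "grip_width": finger opening in mm; "gripper_force": force on a finger pad.
Only numpy, scipy, OpenCV 4.12 (cv2) and the standard library are available. Lean on these libraries where they do the work, as an engineer would, in place of code of your own. Each camera call takes 0.05 s, during which the arm holds its last target. There are 200 camera calls.

### The job

Put the four orange sealed batteries on charge: set each one upright, flat on the floor of the cradle made to its own footprint, and leave the tall battery where it is until the three low ones are in. Keep the batteries upright, do not drop them, and do not disturb the multimeter and the power adapter that lie among them.

Things in the scene. Friction and masses are not known exactly. Their poses are not given: they have to be found in the camera images.
- wide_battery: the long wide sealed lead battery, orange case with an indigo lid, 97 x 43 x 52 mm (x, y, z), about 0.57 kg. Origin at the centre of its underside, z up, x along its longer side. Two thin spade terminals stand 6 mm proud of the lid at its -x end. Rigid box with flat sides; may be gripped across its width (y). At the start it stands upright on the bench.
- slim_battery: the long slim sealed lead battery, orange case with an indigo lid, 97 x 24 x 52 mm (x, y, z), about 0.3 kg. Origin at the centre of its underside, z up, x along its longer side. Two thin spade terminals stand 6 mm proud of the lid at its -x end. Rigid box with flat sides; may be gripped across its width (y). At the start it stands upright on the bench.
- short_battery: the short stubby sealed lead battery, orange case with an indigo lid, 51 x 42 x 51 mm (x, y, z), about 0.25 kg. Origin at the centre of its underside, z up, x along its longer side. Two thin spade terminals stand 6 mm proud of the lid at its -x end. Rigid box with flat sides; may be gripped across its width (y). At the start it stands upright on the bench.
- tower_battery: the tall sealed lead battery, orange case with an indigo lid, 70 x 47 x 86 mm (x, y, z), about 0.7 kg. Origin at the centre of its underside, z up, x along its longer side. Two thin spade terminals stand 6 mm proud of the lid at its -x end. Rigid box with flat sides; may be gripped across its width (y). At the start it stands upright on the bench.
- wide_cradle: fixed charging cradle for the long wide battery: a shallow open tray with a black floor and grey rim, inside 114 x 60 mm (x, y), 8.5 mm larger all round than that battery's foot; outside 122 x 68 mm, walls 4 mm thick. Origin at the centre of its underside on the bench, z up, x along its longer side; inner floor 4 mm and rim 14 mm above the bench.
- slim_cradle: fixed charging cradle for the long slim battery: a shallow open tray with a black floor and grey rim, inside 114 x 41 mm (x, y), 8.5 mm larger all round than that battery's foot; outside 122 x 49 mm, walls 4 mm thick. Origin at the centre of its underside on the bench, z up, x along its longer side; inner floor 4 mm and rim 14 mm above the bench.
- short_cradle: fixed charging cradle for the short stubby battery: a shallow open tray with a black floor and grey rim, inside 68 x 59 mm (x, y), 8.5 mm larger all round than that battery's foot; outside 76 x 67 mm, walls 4 mm thick. Origin at the centre of its underside on the bench, z up, x along its longer side; inner floor 4 mm and rim 14 mm above the bench.
- tower_cradle: fixed charging cradle for the tall battery: a shallow open tray with a black floor and grey rim, inside 87 x 64 mm (x, y), 8.5 mm larger all round than that battery's foot; outside 95 x 72 mm, walls 4 mm thick. Origin at the centre of its underside on the bench, z up, x along its longer side; inner floor 4 mm and rim 14 mm above the bench.
- meter: a hand-held multimeter lying loose on its back, yellow with a black face, 120 x 60 x 34 mm, a bystander. Origin at the centre of its underside, x along its length.
- adapter: a loose black power adapter brick, 95 x 46 x 30 mm, no terminals, a bystander. Origin at the centre of its underside, x along its length. The ten listed things stand mixed in two rows across the bench, their x axes within 0.45 rad of the world's x; centres in a row are at least 120 mm apart and the rows at least 150 mm apart. Nothing else taller than a sheet of paper is among them.
Mind the look-alikes: they are no part of the job. What is shaped like the slim_battery but green, red or turquoise is not meant.

How it is judged:
By the outcome, as a careful person would: the job done as asked, in the order asked, and still so for the second after the job is handed in, with the robot touching nothing.
It also fails if it takes over 128 s, if anything falls off the work surface, if the arm or the gripper's body presses on something with over 40 N, if the wrist force passes 120 N, or if a joint passes its speed limit or range.

## Working session

There is one attempt and no reset: what is moved stays moved. The work goes in short steps, Python scripts to look and compute and a shell command to move; the robot and the scene stay as the last step left them, time stands still between calls to the robot, and variables do not carry over. Pictures are saved under pics/ and viewed, at most 14 in all, crops included, and the job is handed in when it is done.

```bash
ls; mkdir -p pics; python3 - <<'E'
from workcell import *
import cv2, numpy as np
np.set_printoptions(precision=3,suppress=True)
for n in ("scene","side","wrist"):
    im=snapshot(n); cv2.imwrite(f"pics/{n}0.png",im[:,:,::-1]); m=camera_model(n)
    print(n,m)
s=get_state();print(s)
E
```

```text
pics
scene {'intrinsics': array([[470.549,   0.   , 316.185],
       [  0.   , 470.549, 203.374],
       [  0.   ,   0.   ,   1.   ]]), 'pose': array([[  -0.415,    0.603,   -0.682, 1313.622],
       [   0.91 ,    0.292,   -0.296,  331.281],
       [   0.021,   -0.743,   -0.669,  881.862],
       [   0.   ,    0.   ,    0.   ,    1.   ]])}
side {'intrinsics': array([[446.169,   0.   , 326.597],
       [  0.   , 446.169, 198.782],
       [  0.   ,   0.   ,   1.   ]]), 'pose': array([[  -0.938,   -0.252,    0.24 ,  116.29 ],
       [  -0.348,    0.683,   -0.642,  822.989],
       [  -0.002,   -0.686,   -0.728, 1038.231],
       [   0.   ,    0.   ,    0.   ,    1.   ]])}
wrist {'intrinsics': array([[309.707,   0.   , 317.395],
       [  0.   , 309.707, 203.258],
       [  0.   ,   0.   ,   1.   ]]), 'tool_from_camera': array([[   0.   ,   -0.971,   -0.238,   66.009],
       [   1.   ,    0.001,   -0.002,    0.829],
       [   0.002,   -0.238,    0.971, -166.219],
       [   0.   ,    0.   ,    0.   ,    1.   ]])}
{'t': 0.15, 'qpos': array([-72.387,   7.509,  85.315,   0.001,  87.263,  -4.894]), 'joint_vel': array([-0.046, -0.075, -0.17 , -0.044, -0.02 ,  0.035]), 'tau': array([  0.001, -56.048, -49.234,   0.077,   0.031,  -0.   ]), 'eef_pos': array([ 229.56, -553.86,  217.79]), 'tcp_rot': array([-179.914,   -0.009,   22.507]), 'wrist_force': array([ 0.376, -0.912, -0.381]), 'wrist_torque': array([-0.035, -0.015,  0.06 ]), 'gripper_force': 0.0, 'grip_width': 93.0978331084265}
```

View pics/scene0.png

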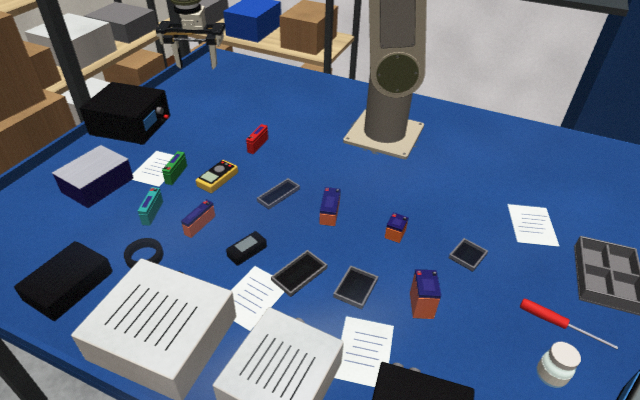

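View pics/side0.png

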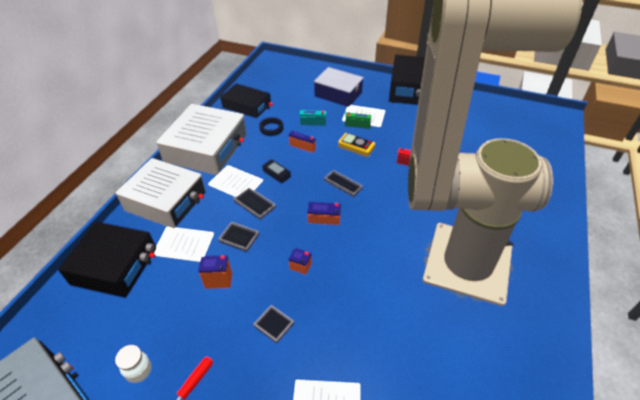

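The scene view shows the orange batteries: slim at (198,217), wide at (330,205), short at (397,227), tower at (425,292). The cradles are slim (278,193), wide (300,272), tower (356,286), short (468,254). The meter is at (217,175) and the adapter at (246,247). Green, turquoise and red are the decoys.

```bash
cat > h.py <<'E'
from workcell import *
import cv2, numpy as np
from scipy.spatial.transform import Rotation as R
np.set_printoptions(precision=1,suppress=True)
def cam(n,s=None):
    m=camera_model(n); K=m["intrinsics"]
    if n!="wrist": return K,m["pose"],False
    s=s or get_state(); T=np.eye(4); T[:3,:3]=R.from_euler("xyz",s["tcp_rot"],degrees=True).as_matrix(); T[:3,3]=s["eef_pos"]
    return K,T@m["tool_from_camera"],True
def cast(c,px,z):
    K,P,fish=c; px=np.asarray(px,float).reshape(-1,2); d=(px-K[:2,2])/K[0,0]
    if fish:
        r=np.linalg.norm(d,axis=1,keepdims=True)+1e-9; d=np.c_[d/r*np.sin(r),np.cos(r)]
    else: d=np.c_[d,np.ones(len(d))]
    w=d@P[:3,:3].T; t=(z-P[2,3])/w[:,2]; return P[:3,3]+w*t[:,None]
def masks(im):
    h=cv2.cvtColor(im,cv2.COLOR_RGB2HSV); H,S,V=[h[:,:,i].astype(int) for i in range(3)]
    return dict(orange=(H>=4)&(H<16)&(S>130)&(V>80), indigo=(H>114)&(H<140)&(S>90)&(V>40), grey=(S<75)&(V<170))
def rects(mask,c,z,lo,hi):
    out=[]
    for k in cv2.findContours(mask.astype(np.uint8),cv2.RETR_EXTERNAL,cv2.CHAIN_APPROX_NONE)[0]:
        a=cv2.contourArea(k)
        if not lo<a<hi: continue
        w=cast(c,k[:,0],z)[:,:2].astype(np.float32); (x,y),(l,s),_=cv2.minAreaRect(w)
        b=cv2.boxPoints(cv2.minAreaRect(w)); e=max(b[1]-b[0],b[2]-b[1],key=np.linalg.norm); yaw=np.degrees(np.arctan2(e[1],e[0])); yaw=(yaw+90)%180-90
        out.append((k[:,0].mean(0),np.array([x,y,max(l,s),min(l,s),yaw])))
    return out
E
python3 - <<'E'
from h import *
for n in("scene","side"):
    im=cv2.imread(f"pics/{n}0.png")[:,:,::-1].copy(); c=cam(n); m=masks(im)
    px={"scene":[(330,196),(330,215),(424,280),(100,220)],"side":[(325,207),(212,263),(325,217),(100,300)]}[n]
    print(n,[cv2.cvtColor(im,cv2.COLOR_RGB2HSV)[y,x] for x,y in px])
    for k,z in(("indigo",52),("orange",26),("grey",14)):
        for p,r in rects(m[k],c,z,60,2500): print(k,p,r)
E
```

```text
scene [array([120, 148, 124], dtype=uint8), array([  8, 178, 188], dtype=uint8), array([121, 148, 129], dtype=uint8), array([109, 181, 149], dtype=uint8)]
indigo [427.4 283.2] [601.2 298.2  78.   49.3  22.5]
indigo [396.6 220.5] [440.6 177.9  56.   42.6  -0.9]
indigo [198.1 211. ] [ 631.7 -296.4  100.8   29.1   -5.2]
indigo [329.8 200.4] [441.6  -7.2 107.2  44.1  16.2]
indigo [ 94.8 183.7] [ 664.4 -608.5  198.4  170.9  -43. ]
orange [425.2 307.7] [648.8 310.1  69.6  43.9   0.8]
orange [395.2 233.4] [453.6 177.9  61.5  45.8   3.9]
orange [327.4 219.2] [486.3   5.7  41.   39.8  22.8]
orange [123.2  75.5] [  107.8 -1014.1   148.9   134.1    40. ]
orange [297.7  33.6] [-579.  -598.8  373.4  171.7   27.8]
grey [222.  394.2] [1001.6   10.6   57.6   19.4   84.9]
grey [635.2 390. ] [651.4 733.2  64.7  17.8 -20. ]
grey [418.8 386.1] [810.  345.8 194.5  76.1 -64.9]
grey [549.9 374.9] [688.7 575.5  60.9  43.1  62.4]
grey [559.8 361.6] [648.9 592.3  56.6  33.6  67.9]
grey [330.  374.1] [869.6 181.7 129.2  15.7  -2.7]
grey [355.6 286.6] [649.7 147.7 104.1  73.2  -2.5]
grey [298.5 272.2] [667.9  1
[... 1517 characters left out ...]
293.2] [ -0.4 112.8 213.8  11.5   0.4]
grey [238.8 236.2] [643.6 147.9  96.6  75.3  -2.7]
grey [254.2 202.4] [662.1  11.  124.2  70.8 -19.8]
grey [163.3 204.8] [922.1 126.  262.6 195.3  39.7]
grey [343.  182.7] [ 430.2 -167.6  120.8   52.7  -18.5]
grey [274.9 169. ] [ 664.  -150.7   82.6   46.5  -18. ]
grey [622.5 178.6] [-442.  -476.6  454.6  131.4  -71.4]
grey [357.7 141.8] [ 442.6 -383.1   72.    44.7  -11.1]
grey [205.2 150.1] [ 915.1 -166.8  337.4  254.8   50.1]
grey [634.7 128.1] [-497.5 -818.2  177.9   31.1   71. ]
grey [245.5 101.1] [ 949.3 -473.5  194.1  157.1   -7.5]
grey [114.7 133.7] [1297.8 -247.8 1281.    67.5   87.4]
grey [624.2  55.3] [ -490.7 -1403.    429.3   137.2    84.7]
```

```bash
cat >> h.py <<'E'
def to(x,y,z,yaw,s=None):
    s=s or get_state(); A=R.from_euler("xyz",s["tcp_rot"],degrees=True); B=R.from_euler("xyz",[180,0,yaw],degrees=True)
    print("shift",A.inv().apply(np.array([x,y,z])-s["eef_pos"]),"turn",np.round((A.inv()*B).as_rotvec(),3))
def st():
    s=get_state(); print(round(s["t"],2),s["eef_pos"],s["tcp_rot"],s["wrist_force"],round(s["grip_width"],1),s["gripper_force"])
def look(k,z,lo=400,hi=60000,name=None):
    s=get_state(); im=snapshot("wrist"); c=cam("wrist",s)
    if name: cv2.imwrite(f"pics/{name}.png",im[:,:,::-1])
    for p,r in rects(masks(im)[k],c,z,lo,hi): print(k,z,p,r)
E
python3 -c "
from h import *
to(393,-155,220,-18.5)
for n in('scene','side'):
    im=cv2.imread(f'pics/{n}0.png')[:,:,::-1].copy()
    for p,r in rects(masks(im)['indigo'],cam(n),86,250,1000): print(n,p,r)"
```

```text
shift [ 303.7 -305.9   -1.7] turn [-0.   0.   0.7]
scene [427.4 283.2] [630.4 299.6  74.8  47.2  22.5]
scene [329.8 200.4] [477.3   6.7 102.9  42.2  16.2]
side [213.9 262.8] [626.  298.   70.7  49.   25.8]
side [325.8 209.2] [421.8  29.3  93.9  68.8  19.2]
side [338.8  92.8] [ 575.9 -544.7  180.2  150.8   22.4]
```

```bash
python3 -m inch '[[[152,-153,0],[0,0,0.36],0],[[152,-153,0],[0,0,0.36],0],[[152,-153,0],[0,0,0.36],0],[[304,-306,0],[0,0,0.715],0],[[304,-306,0],[0,0,0.715],0],[[304,-306,0],[0,0,0.715],0],[[304,-306,0],[0,0,0.715],0],[[304,-306,0],[0,0,0.715],0]]'; python3 -c "
from h import *
st(); to(393,-155,220,-18.5)"
```

```text
t: 0.82
eef_pos: [354.2, -249.4, 218.5]
tcp_rot: [-180.0, -0.0, -18.6]
wrist_force: [0.7, 0.1, 0.6]
grip_width: 92.8
gripper_force: 0.0
0.82 [ 354.2 -249.4  218.5] [-180.    -0.   -18.6] [0.7 0.1 0.6] 92.8 0.0
shift [   6.7 -101.8   -1.5] turn [-0. -0. -0.]
```

```bash
python3 -m inch '[[[7,-102,0],[0,0,0],0],[[7,-102,0],[0,0,0],0],[[7,-102,0],[0,0,0],0],[[7,-102,0],[0,0,0],0],[[7,-102,0],[0,0,0],0]]' >/dev/null; python3 -c "
from h import *
st(); look('grey',14,name='w1'); to(590,-297,220,-3)"
```

```text
1.23 [ 393.2 -155.9  218.5] [180.    0.  -18.3] [ 0.3 -0.  -0.7] 92.8 0.0
grey 14 [320.1 148.5] [ 432.2 -171.8  112.8   41.5  -18.2]
grey 14 [626.  123.7] [ 342.5 -722.6  228.1  137.8  -14.5]
grey 14 [77.  92.4] [645.  141.1  96.2  78.6  -2.9]
grey 14 [467.3  96.8] [ 448.3 -375.8  101.1   53.6   -8.2]
grey 14 [ 6.3 23.9] [898.9 307.5 125.   59.2  12. ]
grey 14 [235.2  10.6] [ 635.6 -128.7   44.1   32.    68.3]
grey 14 [139.1  38.2] [666.5   8.5 115.6  61.9 -19.9]
shift [231.2  70.9  -1.6] turn [ 0.   0.  -0.3]
```

View pics/w1.png

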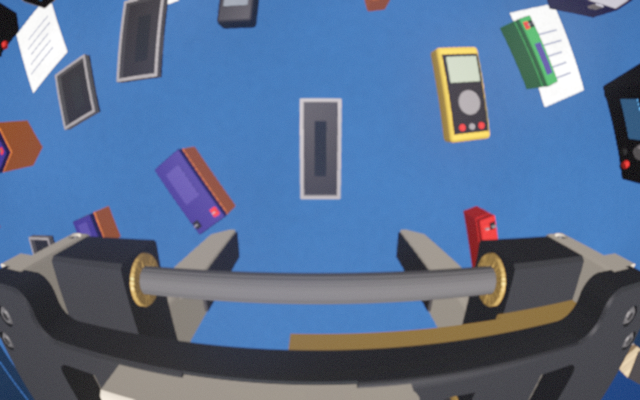

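The wrist view has the slim cradle in the centre (320,148), with the meter at (462,92) and the wide battery at (195,190). I'll re-mask to include the bright rim and check the cradle's measured size.

```bash
sed -i 's/grey=(S<75)&(V<170)/grey=(S<75)\&(V<170), rim=(S<90)/' h.py; python3 -c "
from h import *
im=cv2.imread('pics/w1.png')[:,:,::-1].copy(); s=dict(eef_pos=np.array([393.2,-155.9,218.5]),tcp_rot=[180,0,-18.4]); c=cam('wrist',s); m=masks(im)
for z in (14,): 
  for p,r in rects(m['rim'],c,z,400,12000): print(p,r)
for p,r in rects(m['indigo'],c,52,300,12000): print('ind',p,r)
hs=cv2.cvtColor(im,cv2.COLOR_RGB2HSV); print(hs[148,295:305].tolist(), hs[148,336:346].tolist())
for n in('scene','side'):
    i2=cv2.imread(f'pics/{n}0.png')[:,:,::-1].copy()
    for p,r in rects(masks(i2)['rim'],cam(n),14,250,2500): print(n,p,r)
"
```

```text
[320.1 148. ] [ 432.2 -171.8  122.7   51.1  -18.3]
[625.9 123.7] [ 341.6 -722.   228.   138.1  -14.7]
[76.  92.4] [647.1 142.2  99.9  82.4  -2.8]
[460.5  93.7] [ 448.8 -367.4  125.8   72.5   -8.6]
[554.8  40.9] [ 485.3 -586.7  189.   151.3  -84.4]
[235.6  10.2] [ 634.5 -128.5   45.6   33.    65.7]
[143.2  36.7] [660.8   8.5 122.2  94.2 -29.9]
[30.4 34.2] [838.1 236.5 299.7 139.5  27.4]
ind [ 87.6 226.3] [446.6 170.7  46.6  34.8  87.9]
ind [190.4 193.8] [439.1 -12.8  95.7  43.9  15.3]
[[106, 160, 188], [106, 154, 191], [106, 156, 190], [108, 125, 191], [111, 67, 194], [120, 20, 201], [140, 8, 203], [168, 6, 200], [150, 7, 171], [140, 12, 128]] [[128, 17, 121], [150, 7, 153], [159, 10, 185], [150, 6, 197], [120, 17, 199], [111, 67, 195], [107, 128, 194], [106, 153, 192], [106, 154, 192], [106, 158, 192]]
scene [558.7 363.8] [654.8 591.4 119.6  62.  -23.5]
scene [355.4 286.8] [649.8 147.5 104.6  73.8  -2.7]
scene [468.  253.8] [435.1 364.4  87.   69.  -16.6]
scene [245.8 247.8] [ 653.8 -140.9  101.9   59.9  -22. ]
scene [532.3 224.9] [253.5 499.3 148.4 106.3  17.1]
scene [277.5 192.9] [ 434.6 -167.8  129.5   57.7  -18.1]
scene [216.  171.6] [ 430.2 -378.3   99.1   49.8   -8.4]
scene [153.8 169.1] [ 490.5 -545.   148.2  107.2    6.1]
scene [ 89.5 166.2] [ 570.1 -727.9  173.2  131.    -8.5]
scene [264.6  55.9] [-320.  -628.2  355.6   54.3  -90. ]
side [326.2 390.2] [248.9 470.  150.4  44.1  20.3]
side [132.6 362.9] [697.5 571.5 103.9  62.2 -18.4]
side [273.6 323.4] [430.  364.7  79.   69.5 -16.4]
side [238.5 236. ] [644.1 147.7  98.3  76.7  -2.7]
side [342.8 182.6] [ 430.  -167.6  125.4   55.5  -18.5]
side [366.7 113.2] [ 474.4 -544.2  152.2  113.7    5. ]
side [338.9  80.1] [ 640.2 -744.   193.7  139.4   -8.4]
```

```bash
python3 -m inch '[[[231,71,0],[0,0,-0.27],0],[[231,71,0],[0,0,-0.27],0],[[231,71,0],[0,0,-0.27],0],[[231,71,0],[0,0,-0.27],0],[[231,71,0],[0,0,-0.27],0],[[231,71,0],[0,0,-0.27],0],[[231,71,0],[0,0,-0.27],0],[[231,71,0],[0,0,-0.27],0]]' >/dev/null; python3 -c "
from h import *
st(); look('indigo',52,name='w2')"
```

```text
1.95 [ 588.8 -299.7  215.5] [-179.9    0.2   -3.2] [-0.3  0.9 -0.1] 93.3 0.0
indigo 52 [317.2 150.3] [ 630.6 -301.3   95.9   23.3   -6.1]
indigo 52 [540.7 147.8] [ 631.9 -589.4  162.6   52.8   -8.6]
```

View pics/w2.png

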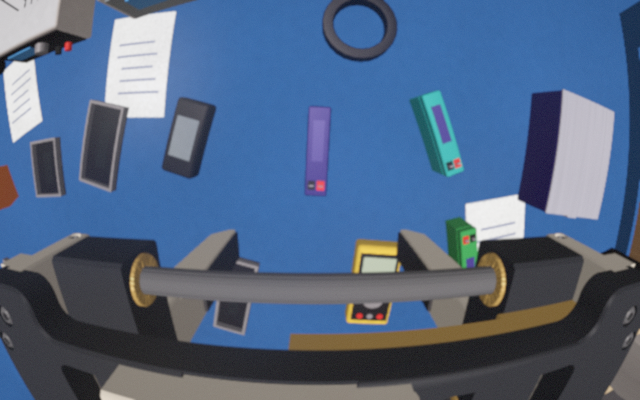

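The slim battery is centred at (317,150) with its terminals at the near (-x) end, and its size matches (96x23). Going to pick it up.

```bash
python3 -c "
from h import *
to(630.6,-301.3,20,-6.1)"
```

```text
shift [ 42.6   0.4 196.9] turn [-0.   0.   0.1]
```

```bash
python3 -m inch '[[[42,0,40],[0,0,0.05],0],[[42,0,80],[0,0,0.05],0],[[42,0,120],[0,0,0.05],0],[[42,0,150],[0,0,0.05],0],[[42,0,175],[0,0,0.05],0],[[42,0,190],[0,0,0.05],0],[[42,0,196],[0,0,0.05],0],[[42,0,196],[0,0,0.05],0]]' >/dev/null; python3 -c "
from h import *
st(); to(630.6,-301.3,20,-6.1)"
```

```text
2.67 [ 630.8 -299.4   22.8] [-180.     0.    -5.9] [0.4 0.  0.3] 93.0 0.0
shift [-0.   1.9  2.8] turn [-0.  0.  0.]
```

```bash
python3 -m inch '[[[0,2,2],[0,0,0],0],[[0,2,2],[0,0,0],0.5],[[0,2,2],[0,0,0],0.8],[[0,2,2],[0,0,0],1],[[0,2,2],[0,0,0],1],[[0,2,2],[0,0,0],1],[[0,2,2],[0,0,0],1],[[0,2,2],[0,0,0],1]]'
```

```text
t: 3.33
eef_pos: [631.4, -301.3, 20.7]
tcp_rot: [-180.0, 0.0, -5.9]
wrist_force: [0.4, 0.0, -0.6]
grip_width: 51.2
gripper_force: 0.0
```

```bash
python3 -m inch '[[[0,0,0],[0,0,0],1],[[0,0,0],[0,0,0],1],[[0,0,0],[0,0,0],1],[[0,0,0],[0,0,0],1],[[0,0,0],[0,0,0],1],[[0,0,0],[0,0,0],1],[[0,0,0],[0,0,0],1],[[0,0,0],[0,0,0],1]]'
```

```text
t: 4.0
eef_pos: [631.4, -301.4, 20.6]
tcp_rot: [180.0, 0.0, -5.9]
wrist_force: [-0.0, -0.7, -0.8]
grip_width: 23.6
gripper_force: 30.0
```

```bash
python3 -m inch '[[[0,0,-5],[0,0,0],1],[[0,0,-20],[0,0,0],1],[[0,0,-45],[0,0,0],1],[[0,0,-75],[0,0,0],1],[[0,0,-90],[0,0,0],1],[[0,0,-90],[0,0,0],1],[[0,0,-90],[0,0,0],1]]'; python3 -c "
from h import *
to(432.2,-171.7,110,-18.3)"
```

```text
t: 4.58
eef_pos: [632.4, -301.9, 112.4]
tcp_rot: [179.9, -0.2, -5.9]
wrist_force: [0.2, 0.3, -4.1]
grip_width: 24.3
gripper_force: 30.0
shift [-212.5 -109.1    1.6] turn [ 0.  -0.   0.2]
```

```bash
python3 -m inch '[[[-20,-10,0],[0,0,0.02],1],[[-53,-27,0],[0,0,0.06],1],[[-90,-46,0],[0,0,0.10],1],[[-126,-65,0],[0,0,0.14],1],[[-160,-82,0],[0,0,0.18],1],[[-190,-98,0],[0,0,0.2],1],[[-207,-106,0],[0,0,0.216],1],[[-212,-109,0],[0,0,0.216],1]]' >/dev/null;  python3 -m inch '[[[0,0,0],[0,0,0],1],[[0,0,0],[0,0,0],1]]' >/dev/null; python3 -c "
from h import *
st();to(432.2,-171.7,25.5,-18.3)
im=snapshot('wrist'); cv2.imwrite('pics/w3.png',im[:,:,::-1])"
```

```text
5.42 [ 431.8 -171.4  110. ] [-180.     0.   -18.2] [ 1.2  0.2 -3.2] 23.9 29.983849972486496
shift [ 0.5  0.1 84.5] turn [-0.  0.  0.]
```

View pics/w3.png

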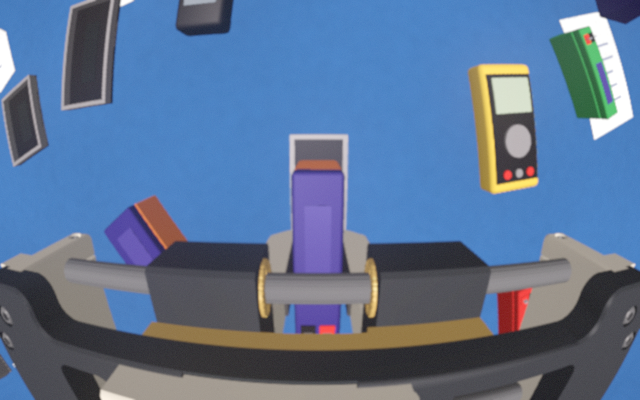

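The held slim battery (axis at column 319) lines up with the cradle (columns 290–348). Lowering it.

```bash
python3 -m inch '[[[0,0,20],[0,0,0],1],[[0,0,45],[0,0,0],1],[[0,0,65],[0,0,0],1],[[0,0,77],[0,0,0],1],[[0,0,82],[0,0,0],1],[[0,0,84],[0,0,0],1],[[0,0,84],[0,0,0],1],[[0,0,84],[0,0,0],1]]'
```

```text
t: 6.13
eef_pos: [432.7, -171.9, 27.6]
tcp_rot: [180.0, -0.1, -18.2]
wrist_force: [1.1, 0.2, -2.4]
grip_width: 23.7
gripper_force: 30.0
```

```bash
python3 -m inch '[[[0,0,1],[0,0,0],1],[[0,0,1],[0,0,0],1],[[0,0,1],[0,0,0],1]]'|egrep 'eef|wrist'; python3 -m inch '[[[0,0,1],[0,0,0],1],[[0,0,1],[0,0,0],1],[[0,0,1],[0,0,0],1]]'|egrep 'eef|wrist'
```

```text
eef_pos: [432.2, -171.6, 26.3]
wrist_force: [-0.1, 0.2, -3.2]
eef_pos: [431.7, -171.3, 24.7]
wrist_force: [1.0, 0.4, -3.2]
```

```bash
python3 -m inch '[[[0,0,0.7],[0,0,0],1],[[0,0,0.7],[0,0,0],1],[[0,0,0.7],[0,0,0],1]]'|egrep 'eef|wrist'
```

```text
eef_pos: [431.8, -171.4, 24.5]
wrist_force: [-3.0, 2.4, 6.6]
```

```bash
python3 -m inch '[[[0,0,0],[0,0,0],0],[[0,0,0],[0,0,0],0],[[0,0,0],[0,0,0],0],[[0,0,0],[0,0,0],0],[[0,0,0],[0,0,0],0],[[0,0,-20],[0,0,0],0],[[0,0,-60],[0,0,0],0],[[0,0,-100],[0,0,0],0]]'|egrep 'eef|wrist|width'; python3 -m inch '[[[0,0,-40],[0,0,0],0],[[0,0,-80],[0,0,0],0],[[0,0,-95],[0,0,0],0],[[0,0,-95],[0,0,0],0]]' >/dev/null; python3 -c "
from h import *
st(); look('indigo',56,1000,20000,name='w4'); look('rim',14,1000,20000); to(625,25,215,-19.8)"
```

```text
eef_pos: [429.9, -170.4, 123.3]
wrist_force: [1.6, -0.0, 0.3]
grip_width: 72.9
7.88 [ 434.3 -172.7  224.7] [179.9  -0.5 -18.2] [-0.6  0.1  0.7] 92.5 0.0
indigo 56 [186.2 218.3] [451.8 -11.8  69.3  43.9  15.1]
indigo 56 [316.7 199.2] [ 431.9 -170.8   95.3   23.9  -18.2]
rim 14 [317.3 181. ] [ 432.6 -172.1  123.3   50.9  -18.4]
rim 14 [625.2 147.5] [ 328.2 -729.7  240.4  149.6   -9.1]
rim 14 [ 76.6 120.6] [646.9 142.2  98.8  83.2  -2.6]
rim 14 [456.8 127.2] [ 447.9 -367.   125.6   71.6   -8.4]
rim 14 [564.6  48.8] [ 530.4 -679.7  420.8  165.7  -69.7]
rim 14 [235.6  27.7] [ 654.1 -137.8   83.1   49.3  -21.4]
rim 14 [152.2  48.5] [669.3 -19.1 166.  134.7 -30.5]
rim 14 [35.8 39.2] [839.2 254.  325.6 204.2  52. ]
shift [ 121.8 -247.     4.3] turn [ 0. -0.  0.]
```

View pics/w4.png

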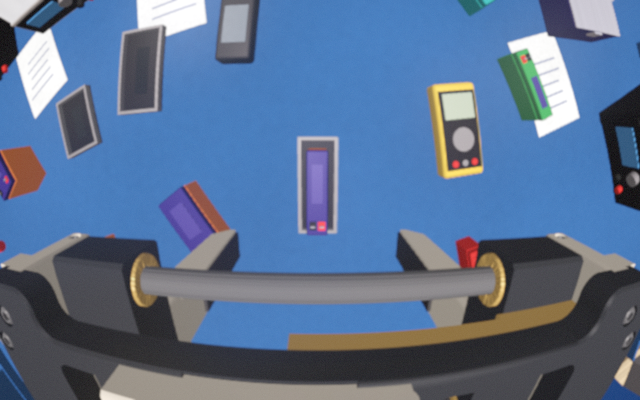

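The slim battery is centred in its cradle (316,199), within 1.5 mm. Next is the wide cradle.

```bash
python3 -m inch '[[[122,-247,4],[0,0,0.028],0],[[122,-247,4],[0,0,0.028],0],[[122,-247,4],[0,0,0.028],0],[[122,-247,4],[0,0,0.028],0],[[122,-247,4],[0,0,0.028],0],[[122,-247,4],[0,0,0.028],0],[[122,-247,4],[0,0,0.028],0],[[122,-247,4],[0,0,0.028],0]]' >/dev/null; python3 -m inch '[[[0,0,0],[0,0,0],0],[[0,0,0],[0,0,0],0],[[0,0,0],[0,0,0],0]]' >/dev/null; python3 -c "
from h import *
st(); look('rim',14,1000,20000,name='w5'); look('grey',14,1000,20000); to(395,-22,215,15.5)"
```

```text
8.9 [623.7  24.1 213.8] [179.9   0.1 -19.9] [-0.2  0.  -0.4] 93.2 0.0
rim 14 [435.8 113.4] [ 658.7 -142.5   94.1   50.5  -21.5]
rim 14 [331.  94.] [714.4 -38.8 245.7 127.4 -19.3]
grey 14 [317.7 146.2] [666.2   8.  122.5  69.4 -19.9]
grey 14 [435.6 114.2] [ 658.8 -143.5   93.9   48.7  -20. ]
grey 14 [44.  84.8] [951.6 410.8 266.3 262.3 -82.6]
grey 14 [182.  42.] [859.6 130.2 224.6  59.7  80.3]
shift [-199.7  121.3   -0.1] turn [ 0.   0.  -0.6]
```

```bash
python3 -m inch '[[[-200,121,0],[0,0,-0.618],0],[[-200,121,0],[0,0,-0.618],0],[[-200,121,0],[0,0,-0.618],0],[[-200,121,0],[0,0,-0.618],0],[[-200,121,0],[0,0,-0.618],0],[[-200,121,0],[0,0,-0.618],0],[[-200,121,0],[0,0,-0.618],0],[[-200,121,0],[0,0,-0.618],0]]' >/dev/null; python3 -m inch '[[[0,0,0],[0,0,0],0],[[0,0,0],[0,0,0],0],[[0,0,0],[0,0,0],0]]' >/dev/null; python3 -c "
from h import *
st(); look('indigo',52,1000,20000,name='w6')"
```

```text
9.92 [396.3 -20.8 215. ] [-180.     0.    15.6] [ 0.6  1.  -0.5] 93.2 0.0
indigo 52 [446.7 201.5] [ 430.7 -170.8   97.5   26.7  -17.2]
indigo 52 [319.4 149.6] [438.5 -11.5  95.   41.6  15.2]
indigo 52 [163.4 112.7] [438.7 173.2  49.8  43.4  -1.5]
```

View pics/w6.png

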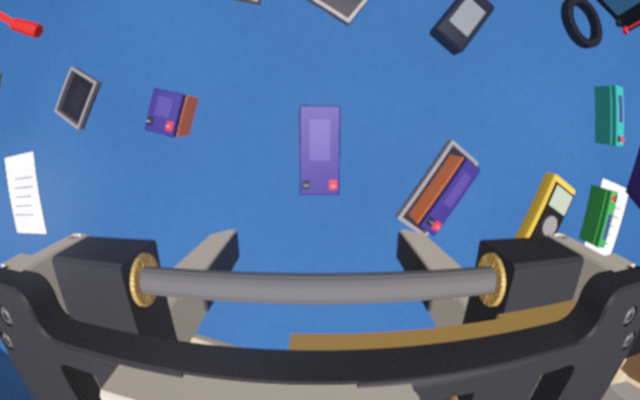

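The wide battery is centred at (319,150), 95x42 mm, and the slim one sits in its cradle. Descending on the wide battery.

```bash
python3 -m inch '[[[43,2,40],[0,0,0],0],[[43,2,80],[0,0,0],0],[[43,2,120],[0,0,0],0],[[43,2,150],[0,0,0],0],[[43,2,175],[0,0,0],0],[[43,2,190],[0,0,0],0],[[43,2,195],[0,0,0],0],[[43,2,195],[0,0,0],0]]' >/dev/null; python3 -m inch '[[[0,0,0],[0,0,0],0],[[0,0,0],[0,0,0],0]]' >/dev/null; python3 -c "
from h import *
st(); to(438.5,-11.5,20,15.2)"
```

```text
10.8 [439.1 -11.4  21.5] [179.9  -0.1  15.6] [0.5 0.3 1. ] 92.9 0.0
shift [-0.6 -0.   1.5] turn [ 0. -0.  0.]
```

```bash
python3 -m inch '[[[0,0,1],[0,0,0.007],0.3],[[0,0,1],[0,0,0.007],1],[[0,0,1],[0,0,0.007],1],[[0,0,1],[0,0,0.007],1],[[0,0,1],[0,0,0.007],1],[[0,0,1],[0,0,0.007],1],[[0,0,1],[0,0,0.007],1],[[0,0,1],[0,0,0.007],1]]' >/dev/null; python3 -m inch '[[[0,0,0],[0,0,0],1],[[0,0,0],[0,0,0],1],[[0,0,0],[0,0,0],1],[[0,0,0],[0,0,0],1]]'
```

```text
t: 11.8
eef_pos: [437.5, -11.3, 19.0]
tcp_rot: [-180.0, 0.0, 15.2]
wrist_force: [-0.5, -0.6, -0.2]
grip_width: 42.8
gripper_force: 30.0
```

```bash
python3 -m inch '[[[0,0,-5],[0,0,0],1],[[0,0,-20],[0,0,0],1],[[0,0,-45],[0,0,0],1],[[0,0,-75],[0,0,0],1],[[0,0,-90],[0,0,0],1],[[0,0,-90],[0,0,0],1],[[0,0,-90],[0,0,0],1]]'; python3 -c "
from h import *
np.set_printoptions(precision=3,suppress=True)
to(666.2,8.0,110,-19.9)"
```

```text
t: 12.38
eef_pos: [437.8, -11.2, 109.0]
tcp_rot: [180.0, -0.1, 15.2]
wrist_force: [-0.9, 0.6, -6.5]
grip_width: 42.5
gripper_force: 30.0
shift [225.477  41.24   -0.725] turn [ 0.    -0.001  0.612]
```

```bash
python3 -m inch '[[[15,3,0],[0,0,0.06],1],[[45,8,0],[0,0,0.15],1],[[80,14,0],[0,0,0.25],1],[[115,21,0],[0,0,0.35],1],[[150,27,0],[0,0,0.44],1],[[185,34,0],[0,0,0.53],1],[[210,38,0],[0,0,0.59],1],[[225,41,0],[0,0,0.612],1]]' >/dev/null;  python3 -m inch '[[[0,0,0],[0,0,0],1],[[0,0,0],[0,0,0],1],[[0,0,0],[0,0,0],1]]' >/dev/null; python3 -c "
from h import *
st();to(666.2,8,25,-19.9)
im=snapshot('wrist'); cv2.imwrite('pics/w7.png',im[:,:,::-1])"
```

```text
13.3 [663.3   8.2 106.1] [179.9   0.3 -19.9] [ 0.1 -0.  -6.5] 42.9 29.993323981761932
shift [ 3.1 -0.9 81.1] turn [0. 0. 0.]
```

View pics/w7.png

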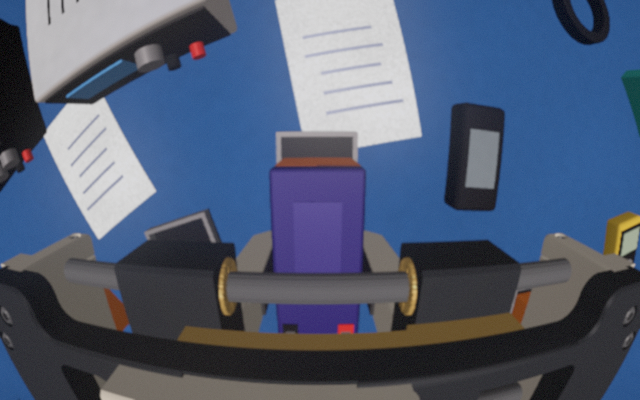

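The wide battery (columns 272–365) is aligned with its cradle (276–357), and the adapter at (474,157) is clear. Lowering.

```bash
python3 -m inch '[[[2,0,20],[0,0,0],1],[[2,0,45],[0,0,0],1],[[2,0,62],[0,0,0],1],[[2,0,73],[0,0,0],1],[[2,0,78],[0,0,0],1],[[2,0,80],[0,0,0],1],[[2,0,80],[0,0,0],1],[[2,0,80],[0,0,0],1]]'|egrep 'eef|wrist'; python3 -m inch '[[[0,0,0],[0,0,0],1],[[0,0,0],[0,0,0],1]]'|egrep 'eef|wrist'
```

```text
eef_pos: [668.3, 7.3, 30.5]
wrist_force: [0.2, 0.3, -5.1]
eef_pos: [668.4, 7.3, 30.4]
wrist_force: [0.0, -0.3, -6.1]
```

```bash
python3 -m inch '[[[-2,0,2],[0,0,0],1],[[-2,0,4],[0,0,0],1],[[-2,0,4],[0,0,0],1],[[-2,0,4],[0,0,0],1]]'|egrep 'eef|wrist'; python3 -m inch '[[[0,0,1],[0,0,0],1],[[0,0,1],[0,0,0],1],[[0,0,1],[0,0,0],1]]'|egrep 'eef|wrist'
```

```text
eef_pos: [665.1, 8.1, 24.6]
wrist_force: [-0.0, -0.2, -5.0]
eef_pos: [665.4, 8.1, 23.8]
wrist_force: [0.5, -0.4, -5.4]
```

```bash
python3 -m inch '[[[0,0,0.8],[0,0,0],1],[[0,0,0.8],[0,0,0],1],[[0,0,0.8],[0,0,0],1]]'|egrep 'eef|wrist'
```

```text
eef_pos: [665.4, 8.1, 23.1]
wrist_force: [0.3, -0.2, -5.7]
```

```bash
python3 -m inch '[[[0,0,0.7],[0,0,0],1],[[0,0,0.7],[0,0,0],1],[[0,0,0.7],[0,0,0],1]]'|egrep 'eef|wrist'
```

```text
eef_pos: [665.6, 8.1, 23.0]
wrist_force: [-2.9, -0.2, 0.9]
```

```bash
python3 -m inch '[[[0,0,0],[0,0,0],0],[[0,0,0],[0,0,0],0],[[0,0,0],[0,0,0],0],[[0,0,0],[0,0,0],0],[[0,0,0],[0,0,0],0],[[0,0,-20],[0,0,0],0],[[0,0,-60],[0,0,0],0],[[0,0,-100],[0,0,0],0]]'|egrep 'eef|wrist|width'; python3 -m inch '[[[0,0,-40],[0,0,0],0],[[0,0,-80],[0,0,0],0],[[0,0,-95],[0,0,0],0],[[0,0,-95],[0,0,0],0]]' >/dev/null; python3 -c "
from h import *
st(); look('indigo',56,1000,20000); look('grey',14,1000,20000); 
np.set_printoptions(precision=3,suppress=True); to(394,376,215,-16.4)"
```

```text
eef_pos: [663.5, 8.2, 121.1]
wrist_force: [0.3, -0.2, 1.1]
grip_width: 90.8
16.27 [668.7   7.9 225.1] [-179.8   -0.6  -19.9] [0.1 0.3 0.6] 92.8 0.0
indigo 56 [318.6 191.5] [667.1   8.4  95.6  44.  -19.1]
grey 14 [318.4 175.8] [666.4   8.  122.   68.9 -20.1]
grey 14 [431.8 152.5] [ 657.5 -142.    93.5   49.5  -21.4]
grey 14 [ 46.3 117.2] [945.4 411.7 265.5 254.2 -81.3]
grey 14 [370.2  11.9] [ 844.3 -133.   170.8   51.7   74.7]
grey 14 [196.3  71.1] [855.2 126.2 248.1  94.8 -75.9]
grey 14 [26. 27.] [1133.3  387.2  211.8   85.7   83. ]
shift [-381.003 -253.451    2.69 ] turn [-0.    -0.002 -0.061]
```

The wide battery is in its cradle, within 1 mm of centre. Next is the short cradle.

```bash
python3 -m inch '[[[-190,-127,4],[0,0,-0.03],0],[[-190,-127,4],[0,0,-0.03],0],[[-190,-127,4],[0,0,-0.03],0],[[-190,-127,4],[0,0,-0.03],0],[[-190,-127,4],[0,0,-0.03],0],[[-381,-253,4],[0,0,-0.061],0],[[-381,-253,4],[0,0,-0.061],0],[[-381,-253,4],[0,0,-0.061],0]]' >/dev/null; python3 -c "
from h import *
np.set_printoptions(precision=3,suppress=True); st(); to(394,376,215,-16.4)"
```

```text
17.03 [464.618 276.769 210.785] [179.842   0.183 -16.403] [-0.025  0.193 -0.269] 92.9 0.0
shift [-95.779 -75.24   -4.117] turn [ 0.003  0.003 -0.   ]
```

```bash
python3 -m inch '[[[-95,-75,0],[0,0,0],0],[[-95,-75,0],[0,0,0],0],[[-95,-75,0],[0,0,0],0],[[-95,-75,0],[0,0,0],0],[[-95,-75,0],[0,0,0],0],[[-95,-75,0],[0,0,0],0]]' >/dev/null; python3 -c "
from h import *
np.set_printoptions(precision=2,suppress=True); st(); look('rim',14,1000,20000);look('indigo',51,800,20000); look('grey',14,1000,20000); to(398,174,215,-1.5)"
```

```text
17.53 [396.77 374.06 211.64] [179.83   0.08 -16.35] [ 0.12  0.04 -0.64] 92.8 0.0
rim 14 [317.05 152.57] [433.03 363.57  77.25  68.99 -16.4 ]
rim 14 [102.16  30.34] [704.44 604.37 139.46  66.57  45.32]
rim 14 [30.86 44.41] [802.61 784.87 252.33 213.26  69.22]
indigo 51 [472.98 111.17] [438.55 177.25  49.65  44.34  -1.48]
grey 14 [316.99 154.08] [432.03 363.91  67.96  59.75 -16.49]
grey 14 [30.84 44.84] [805.45 785.5  254.31 216.87  69.22]
shift [ 56.63 191.33  -1.97] turn [ 0.    0.   -0.26]
```

```bash
python3 -m inch '[[[57,191,0],[0,0,-0.26],0],[[57,191,0],[0,0,-0.26],0],[[57,191,0],[0,0,-0.26],0],[[57,191,0],[0,0,-0.26],0],[[57,191,0],[0,0,-0.26],0],[[57,191,0],[0,0,-0.26],0],[[57,191,0],[0,0,-0.26],0],[[57,191,0],[0,0,-0.26],0]]' >/dev/null; python3 -c "
from h import *
np.set_printoptions(precision=2,suppress=True); st();look('indigo',51,800,20000,name='w8')"
```

```text
18.35 [398.69 174.89 213.81] [-179.97   -0.03   -1.66] [-0.13  0.37 -0.63] 92.7 0.0
indigo 51 [315.83 153.45] [438.6  175.44  50.36  40.78  -1.63]
```

View pics/w8.png

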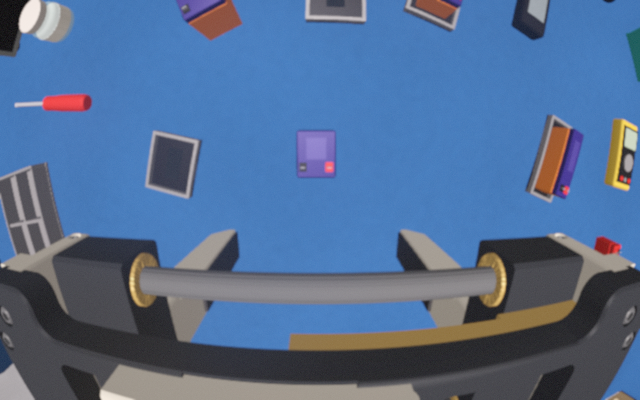

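The short battery is centred at (316,153), 50x41 mm, yaw matching the tool. Descending.

```bash
python3 -m inch '[[[40,-2,40],[0,0,0],0],[[40,-2,80],[0,0,0],0],[[40,-2,120],[0,0,0],0],[[40,-2,150],[0,0,0],0],[[40,-2,175],[0,0,0],0],[[40,-2,188],[0,0,0],0],[[40,-2,193],[0,0,0],0],[[40,-2,193],[0,0,0],0]]' >/dev/null; python3 -m inch '[[[0,0,0],[0,0,0],0],[[0,0,0],[0,0,0],0]]' >/dev/null; python3 -c "
from h import *
st(); to(438.6,175.4,20,-1.6)"
```

```text
19.23 [439.6 177.3  22.3] [-180.    -0.1   -1.5] [0.4 0.9 0.2] 93.1 0.0
shift [-0.9  2.   2.2] turn [-0. -0.  0.]
```

```bash
python3 -m inch '[[[-1,1,2],[0,0,0],0.3],[[-1,1,2],[0,0,0],1],[[-1,1,2],[0,0,0],1],[[-1,1,2],[0,0,0],1],[[-1,1,2],[0,0,0],1],[[-1,1,2],[0,0,0],1],[[-1,1,2],[0,0,0],1],[[-1,1,2],[0,0,0],1]]' >/dev/null; python3 -m inch '[[[0,0,0],[0,0,0],1],[[0,0,0],[0,0,0],1],[[0,0,0],[0,0,0],1],[[0,0,0],[0,0,0],1]]'
```

```text
t: 20.23
eef_pos: [437.2, 175.5, 18.6]
tcp_rot: [180.0, 0.0, -1.5]
wrist_force: [0.8, 0.5, 0.2]
grip_width: 41.6
gripper_force: 30.0
```

```bash
python3 -m inch '[[[0,0,-5],[0,0,0],1],[[0,0,-20],[0,0,0],1],[[0,0,-45],[0,0,0],1],[[0,0,-75],[0,0,0],1],[[0,0,-90],[0,0,0],1],[[0,0,-90],[0,0,0],1],[[0,0,-90],[0,0,0],1]]'|egrep 'eef|wrist|width'; python3 -c "
from h import *
np.set_printoptions(precision=3,suppress=True)
to(432.8,363.6,110,-16.4)"
```

```text
eef_pos: [437.8, 175.7, 109.3]
wrist_force: [0.7, -0.7, -2.3]
grip_width: 42.1
shift [  -9.94  -187.681   -0.629] turn [-0.001 -0.002  0.26 ]
```

```bash
python3 -m inch '[[[-1,-15,0],[0,0,0.02],1],[[-2,-40,0],[0,0,0.06],1],[[-4,-75,0],[0,0,0.11],1],[[-6,-110,0],[0,0,0.16],1],[[-8,-143,0],[0,0,0.2],1],[[-9,-170,0],[0,0,0.24],1],[[-10,-184,0],[0,0,0.26],1],[[-10,-188,0],[0,0,0.26],1]]' >/dev/null;  python3 -m inch '[[[0,0,0],[0,0,0],1],[[0,0,0],[0,0,0],1]]' >/dev/null; python3 -c "
from h import *
st();to(432.8,363.6,23,-16.4)"
```

```text
21.65 [431.3 362.5 106.9] [179.9   0.1 -16.3] [-0.9 -0.2 -2.6] 42.0 29.99716803431511
shift [ 1.3 -1.6 83.9] turn [0. 0. 0.]
```

```bash
python3 -m inch '[[[1,-1,20],[0,0,0],1],[[1,-1,45],[0,0,0],1],[[1,-1,62],[0,0,0],1],[[1,-1,75],[0,0,0],1],[[1,-1,80],[0,0,0],1],[[1,-1,81],[0,0,0],1],[[1,-1,81],[0,0,0],1],[[1,-1,81],[0,0,0],1]]'|egrep 'eef|wrist'; python3 -m inch '[[[0,0,0],[0,0,0],1],[[0,0,0],[0,0,0],1],[[0,0,0],[0,0,0],1]]'|egrep 'eef|wrist'
```

```text
eef_pos: [434.3, 364.8, 29.0]
wrist_force: [0.2, 1.1, -1.6]
eef_pos: [433.9, 364.8, 28.5]
wrist_force: [0.1, -0.3, -1.6]
```

```bash
python3 -m inch '[[[-1,0,2],[0,0,0],1],[[-1,0,3],[0,0,0],1],[[-1,0,3],[0,0,0],1],[[-1,0,3],[0,0,0],1]]'|egrep 'eef|wrist'; python3 -m inch '[[[0,0,1],[0,0,0],1],[[0,0,1],[0,0,0],1],[[0,0,1],[0,0,0],1]]'|egrep 'eef|wrist'
```

```text
eef_pos: [432.2, 364.6, 24.4]
wrist_force: [0.8, -0.2, -2.0]
eef_pos: [432.3, 364.7, 23.5]
wrist_force: [0.0, 0.9, -2.5]
```

```bash
python3 -m inch '[[[0,0,0.5],[0,0,0],1],[[0,0,0.5],[0,0,0],1],[[0,0,0.5],[0,0,0],1]]'|egrep 'eef|wrist'
```

```text
eef_pos: [432.4, 364.7, 23.1]
wrist_force: [0.6, -0.4, -1.8]
```

```bash
python3 -m inch '[[[0,0,0.6],[0,0,0],1],[[0,0,0.6],[0,0,0],1],[[0,0,0.6],[0,0,0],1]]'|egrep 'eef|wrist'
```

```text
eef_pos: [432.5, 364.8, 22.7]
wrist_force: [0.4, -0.3, -1.6]
```

```bash
python3 -m inch '[[[0,0,0.6],[0,0,0],1],[[0,0,0.6],[0,0,0],1],[[0,0,0.6],[0,0,0],1]]'|egrep 'eef|wrist'
```

```text
eef_pos: [432.6, 364.8, 22.7]
wrist_force: [-2.2, -1.6, 5.6]
```

```bash
python3 -m inch '[[[0,0,0],[0,0,0],0],[[0,0,0],[0,0,0],0],[[0,0,0],[0,0,0],0],[[0,0,0],[0,0,0],0],[[0,0,0],[0,0,0],0],[[0,0,-20],[0,0,0],0],[[0,0,-60],[0,0,0],0],[[0,0,-100],[0,0,0],0]]'|egrep 'eef|wrist|width'; python3 -m inch '[[[0,0,-40],[0,0,0],0],[[0,0,-80],[0,0,0],0],[[0,0,-95],[0,0,0],0],[[0,0,-95],[0,0,0],0],[[0,0,-95],[0,0,0],0]]' >/dev/null; python3 -c "
from h import *
st(); look('indigo',55,1000,20000); look('rim',14,1000,20000,name='w9'); 
np.set_printoptions(precision=3,suppress=True); to(607,144,215,-2.7)"
```

```text
eef_pos: [430.7, 363.5, 120.9]
wrist_force: [0.4, -0.1, 0.1]
grip_width: 89.9
24.98 [433.1 365.2 218.2] [-179.9   -0.1  -16.4] [ 0.1 -0.3 -0.1] 93.1 0.0
indigo 55 [318.  188.7] [434.2 364.3  49.2  42.1 -17.1]
indigo 55 [335.6   8.9] [628.  287.5  52.9  48.5 -69.2]
rim 14 [318.1 182.2] [432.8 363.5  77.8  68.9 -16.4]
rim 14 [103.1  57.3] [700.5 605.4 135.2  66.9  52.3]
rim 14 [34.1 53.3] [825.3 784.4 267.6 256.1  69.4]
shift [230.383 161.722   0.02 ] turn [ 0.002  0.002 -0.239]
```

View pics/w9.png

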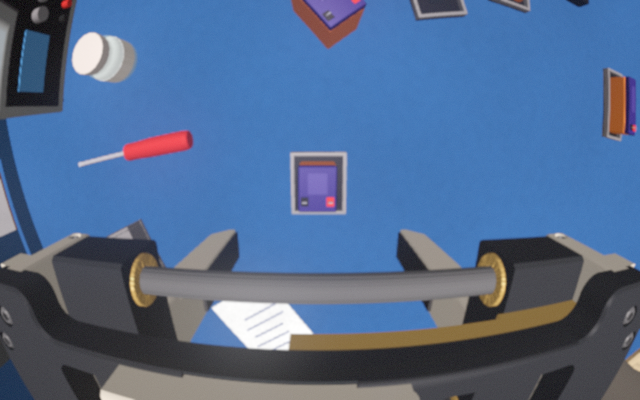

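The short battery stands in its cradle at (318,188), centred within 1.5 mm. Next is the tower cradle.

```bash
python3 -m inch '[[[230,162,0],[0,0,-0.239],0],[[230,162,0],[0,0,-0.239],0],[[230,162,0],[0,0,-0.239],0],[[230,162,0],[0,0,-0.239],0],[[230,162,0],[0,0,-0.239],0],[[230,162,0],[0,0,-0.239],0],[[230,162,0],[0,0,-0.239],0],[[230,162,0],[0,0,-0.239],0]]' >/dev/null; python3 -m inch '[[[0,0,0],[0,0,0],0],[[0,0,0],[0,0,0],0]]' >/dev/null; python3 -c "
from h import *
np.set_printoptions(precision=3,suppress=True); st(); look('rim',14,1000,20000); look('grey',14,1000,20000); look('indigo',86,1000,20000); to(588,280,250,25)"
```

```text
25.92 [606.154 144.328 214.63 ] [179.986   0.221  -2.744] [-0.282  0.489 -0.057] 92.8 0.0
rim 14 [314.755 148.567] [647.499 145.619  96.057  73.75   -2.833]
rim 14 [520.439 142.187] [ 659.213 -143.808   95.14    58.266  -20.716]
rim 14 [ 16.729 120.964] [769.654 636.976 245.812 203.123  -4.874]
rim 14 [605.947  77.468] [ 781.683 -357.675  103.345   84.074  -82.557]
rim 14 [492.101  60.725] [ 836.665 -208.415  683.831  203.337  -59.526]
rim 14 [193.18   30.889] [803.195 334.913 390.518 145.435  75.166]
grey 14 [315.442 148.612] [647.508 145.523  96.105  73.012  -2.858]
grey 14 [520.859 140.714] [ 659.034 -143.815   94.449   57.526  -21.058]
grey 14 [419.46  126.939] [665.715   6.084 123.634  76.954 -19.849]
grey 14 [ 14.764 121.847] [769.561 639.356 246.484 202.911  -4.719]
grey 14 [558.978  13.797] [ 868.673 -301.605  487.143   86.913  -74.488]
grey 14 [137.328  10.647] [859.728 393.153 250.094  55.963  73.09 ]
indigo 86 [173.575 182.58 ] [630.017 295.961  68.926  48.489  21.941]
indigo 86 [437.572 136.63 ] [666.107  21.603  86.971  40.335 -19.77 ]
shift [ -24.45  -133.4    -33.704] turn [-0.     0.001 -0.482]
```

```bash
python3 -m inch '[[[-22,-134,-30],[0,0,-0.43],0],[[-22,-134,-30],[0,0,-0.43],0],[[-22,-134,-30],[0,0,-0.43],0],[[-22,-134,-30],[0,0,-0.43],0],[[-22,-134,-30],[0,0,-0.43],0],[[-22,-134,-30],[0,0,-0.43],0],[[-22,-134,-30],[0,0,-0.43],0],[[-22,-134,-30],[0,0,-0.43],0]]' >/dev/null; python3 -c "
from h import *
np.set_printoptions(precision=2,suppress=True); st();look('indigo',86,800,20000,name='w10')"
```

```text
26.73 [591.46 278.27 246.45] [179.98   0.05  21.83] [ 0.64 -0.53 -0.74] 93.0 0.0
indigo 86 [514.24 210.24] [664.34  35.79  86.57  42.76 -19.41]
indigo 86 [313.56 150.68] [629.44 297.59  68.25  45.91  21.77]
```

View pics/w10.png

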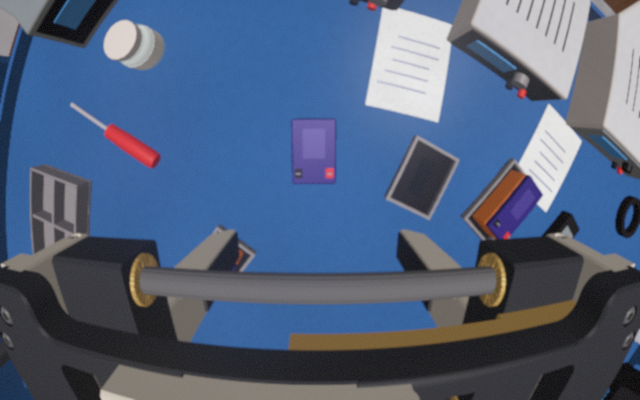

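The tower is centred at (314,151), 68x46 mm, aligned with the tool, and the three low batteries are in. Descending on the tower.

```bash
python3 -m inch '[[[42,-4,40],[0,0,0],0],[[42,-4,80],[0,0,0],0],[[42,-4,120],[0,0,0],0],[[42,-4,155],[0,0,0],0],[[42,-4,180],[0,0,0],0],[[42,-4,198],[0,0,0],0],[[42,-4,205],[0,0,0],0],[[42,-4,205],[0,0,0],0]]' >/dev/null; python3 -m inch '[[[0,0,0],[0,0,0],0],[[0,0,0],[0,0,0],0]]' >/dev/null; python3 -c "
from h import *
st(); to(629.4,297.6,40,21.8)"
```

```text
27.62 [630.9 298.9  44.6] [180.   -0.2  21.9] [-0.  -0.2 -0.5] 92.7 0.0
shift [-1.9  0.6  4.6] turn [ 0. -0.  0.]
```

```bash
python3 -m inch '[[[-2,1,4],[0,0,0],0.3],[[-2,1,4],[0,0,0],1],[[-2,1,4],[0,0,0],1],[[-2,1,4],[0,0,0],1],[[-2,1,4],[0,0,0],1],[[-2,1,4],[0,0,0],1],[[-2,1,4],[0,0,0],1],[[-2,1,4],[0,0,0],1]]' >/dev/null; python3 -m inch '[[[0,0,0],[0,0,0],1],[[0,0,0],[0,0,0],1],[[0,0,0],[0,0,0],1],[[0,0,0],[0,0,0],1]]'
```

```text
t: 28.62
eef_pos: [627.7, 297.1, 38.0]
tcp_rot: [-180.0, -0.0, 21.9]
wrist_force: [-0.1, 1.7, 0.5]
grip_width: 46.9
gripper_force: 30.0
```

```bash
python3 -m inch '[[[0,0,-5],[0,0,0],1],[[0,0,-20],[0,0,0],1],[[0,0,-40],[0,0,0],1],[[0,0,-58],[0,0,0],1],[[0,0,-65],[0,0,0],1],[[0,0,-65],[0,0,0],1],[[0,0,-65],[0,0,0],1]]'|egrep 'eef|wrist|width|force'; python3 -c "
from h import *
np.set_printoptions(precision=3,suppress=True)
to(646.8,145.5,103,-2.85)"
```

```text
eef_pos: [627.7, 296.9, 103.1]
wrist_force: [0.5, 0.2, -6.7]
grip_width: 46.8
gripper_force: 30.0
shift [-38.802 147.604   0.096] turn [-0.    -0.     0.432]
```

```bash
python3 -m inch '[[[-3,12,0],[0,0,0.04],1],[[-9,34,0],[0,0,0.1],1],[[-17,62,0],[0,0,0.18],1],[[-24,90,0],[0,0,0.27],1],[[-31,117,0],[0,0,0.35],1],[[-36,136,0],[0,0,0.4],1],[[-39,146,0],[0,0,0.432],1],[[-39,148,0],[0,0,0.432],1]]' >/dev/null;  python3 -m inch '[[[0,0,0],[0,0,0],1],[[0,0,0],[0,0,0],1],[[0,0,0],[0,0,0],1]]' >/dev/null; python3 -c "
from h import *
st();to(646.8,145.5,43,-2.85)
im=snapshot('wrist'); cv2.imwrite('pics/w11.png',im[:,:,::-1])"
```

```text
30.12 [646.3 146.4 102.6] [-180.     0.    -2.7] [ 0.2 -0.5 -7.8] 46.5 29.985945895314217
shift [ 0.5  0.9 59.6] turn [-0.  0.  0.]
```

View pics/w11.png

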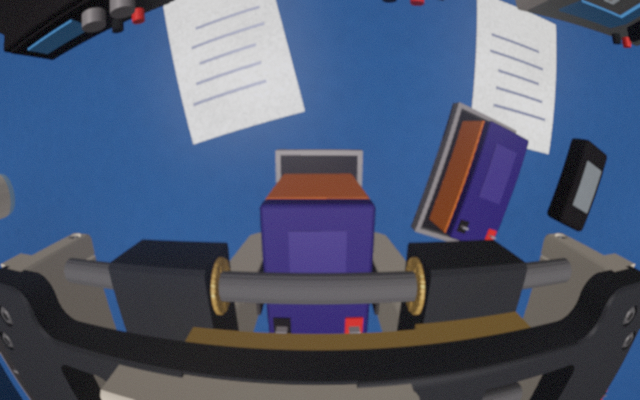

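The tower (columns 262–374, centre 318) is centred over its cradle (275–363). The wide battery at (480,175) is clear of the fingers. Lowering.

```bash
python3 -m inch '[[[0,1,12],[0,0,0],1],[[0,1,28],[0,0,0],1],[[0,1,42],[0,0,0],1],[[0,1,51],[0,0,0],1],[[0,1,56],[0,0,0],1],[[0,1,57],[0,0,0],1],[[0,1,57],[0,0,0],1],[[0,1,57],[0,0,0],1]]'|egrep 'eef|wrist'; python3 -m inch '[[[0,0,0],[0,0,0],1],[[0,0,0],[0,0,0],1],[[0,0,0],[0,0,0],1]]'|egrep 'eef|wrist'
```

```text
eef_pos: [647.4, 144.2, 46.8]
wrist_force: [0.3, -0.6, -7.3]
eef_pos: [647.2, 144.2, 46.8]
wrist_force: [0.3, -0.7, -7.1]
```

Contact is expected at z≈42.

```bash
python3 -m inch '[[[0,-1,2],[0,0,0],1],[[0,-1,3],[0,0,0],1],[[0,-1,3],[0,0,0],1],[[0,-1,3],[0,0,0],1]]'|egrep 'eef|wrist'; python3 -m inch '[[[0,0,0.7],[0,0,0],1],[[0,0,0.7],[0,0,0],1],[[0,0,0.7],[0,0,0],1]]'|egrep 'eef|wrist'
```

```text
eef_pos: [646.5, 145.1, 42.7]
wrist_force: [0.2, -0.1, -6.6]
eef_pos: [646.7, 145.1, 42.2]
wrist_force: [0.7, 0.2, -6.2]
```

```bash
python3 -m inch '[[[0,0,0.6],[0,0,0],1],[[0,0,0.6],[0,0,0],1],[[0,0,0.6],[0,0,0],1]]'|egrep 'eef|wrist'
```

```text
eef_pos: [646.9, 145.1, 42.0]
wrist_force: [-1.0, 0.4, -4.7]
```

```bash
python3 -m inch '[[[0,0,0.4],[0,0,0],1],[[0,0,0.4],[0,0,0],1],[[0,0,0.4],[0,0,0],1]]'|egrep 'eef|wrist'
```

```text
eef_pos: [647.0, 145.1, 42.0]
wrist_force: [-2.8, -0.2, 1.7]
```

Contact with the floor. Releasing, then retreating straight up.

```bash
python3 -m inch '[[[0,0,0],[0,0,0],0],[[0,0,0],[0,0,0],0],[[0,0,0],[0,0,0],0],[[0,0,0],[0,0,0],0],[[0,0,0],[0,0,0],0],[[0,0,-20],[0,0,0],0],[[0,0,-60],[0,0,0],0],[[0,0,-100],[0,0,0],0]]'|egrep 'eef|wrist|width'; python3 -m inch '[[[0,0,-40],[0,0,0],0],[[0,0,-80],[0,0,0],0],[[0,0,-110],[0,0,0],0],[[0,0,-110],[0,0,0],0],[[0,0,-110],[0,0,0],0],[[0,0,-110],[0,0,0],0]]' >/dev/null; python3 -c "
from h import *
st(); look('indigo',90,1000,20000); look('rim',14,1000,20000,name='w12')
im=snapshot('side'); cv2.imwrite('pics/side1.png',im[:,:,::-1])"
```

```text
eef_pos: [644.8, 144.8, 139.8]
wrist_force: [1.6, -0.5, 0.5]
grip_width: 91.5
33.33 [646.6 145.1 250.6] [180.    0.   -2.8] [ 0.2  0.1 -0.2] 93.0 0.0
indigo 90 [319.3 190.3] [649.4 145.3  69.   47.1  -2. ]
indigo 90 [426.7 166.8] [670.8  21.7  87.5  39.7 -19.6]
rim 14 [316.2 169.7] [647.8 145.7  96.4  73.8  -2.8]
rim 14 [509.1 164.6] [ 658.8 -143.5   93.4   57.4  -21.4]
rim 14 [592.6  98.8] [ 780.3 -356.9  102.4   83.9  -80.7]
rim 14 [ 25.1 145.3] [761.9 667.6 273.4 272.5  80. ]
rim 14 [490.4  80.5] [ 857.9 -250.6  768.7  245.6  -63.7]
```

View pics/w12.png

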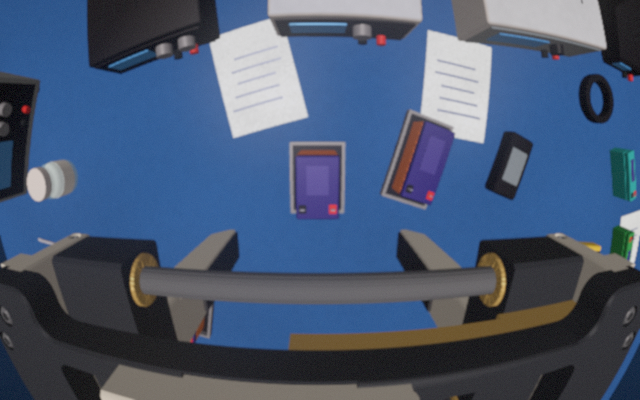

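View pics/side1.png

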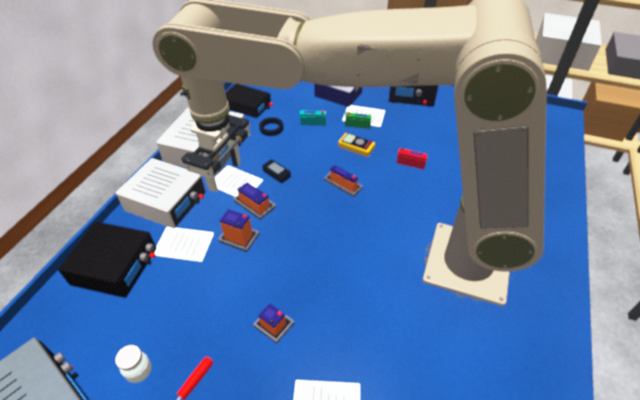

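The tower is in its cradle within 2 mm of centre at wrist pixel (319,190). The side view shows all four batteries upright in their own cradles: slim (343,180), wide (255,200), tower (238,229), short (273,322). The meter and adapter are undisturbed.

```bash
python3 -c "
from workcell import *
print(finish_job())"
```

```text
the job is handed in; nothing more can be done
None
```

All four batteries are upright in their own cradles, about 2 mm or less off centre, with the tall one placed last; the meter and adapter look undisturbed, and the job was handed in at about 33 s.

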